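# Press a sample pellet in the hand press

## Task

Lift the pellet die out of its grey holder by its round body, stand it on the empty ring at the open end of the press bed with its handle pointing away from the press column, and let go. Then take it by its handle and slide it along the bed, without lifting it, onto the ring under the ram (just short of or lightly against the column), and let go. Pull the sprung lever down through its full stroke to press the pellet, ease it slowly back up to its rest without letting it fly back, and leave the die under the ram and the other things on the bench undisturbed.

Things in the scene. Friction and masses are not known exactly. Their poses are not given: they have to be found in the camera images.
- press: Grey hand press, fixed. Origin at bench level under the ram axis, z up. Steel bed 20 mm thick, 100 mm wide (x), y from -165 to +100 mm. Column on the bed: y = +29 to +75 mm, x = -35 to +35 mm. Head overhangs from the column to y = -35 mm, at 90 to 225 mm above the bench. Ram nose (30 mm across) hangs at 68 mm above the bench, comes down 14 mm with the lever. Lever: +y side, reaching to -x.
- press_load (a point): Centre of the ring marked on the bed's open end (64 mm across), on the bed's top, 120 mm to -y of the ram axis; its axes are those of the press.
- press_ram (a point): Centre of the ring marked on the bed under the ram, on the bed's top (20 mm above the bench). A die pushed right against the column is 4 mm past this point. The ram nose then bears on its plunger with a soft spring.
- nose: The ram's steel nose, 30 mm across and 11 mm high, moved by the lever only. Origin at the centre of its underside, 68 mm above the bench at rest (8 mm above the plunger of a die standing on the bed).
- press_pivot (a point): Point on the lever's hinge axis (parallel to the press's y), 190 mm above the bench, level in y with lever_grip.
- lever (a joint): Lever angle in rad: 0 at rest (arm 30 degrees above level, pointing to the press's -x), 1.05 at the bottom stop (30 degrees below level). A spring drives it back to 0; about 10 N at the grip holds it down. Let go from low down, it flies back.
- lever_grip (a point): Centre of the lever's round black grip: a bar 18 mm thick and 80 mm long, parallel to the press's y, 190 mm from the hinge axis. The arm joins it at its end 48 mm to -y of this point; the other end is free. At rest it is 285 mm above the bench, at the bottom stop 95 mm.
- die: Steel pellet die, about 0.45 kg: round body 50 mm across and 30 mm high, with a plunger 24 mm across on top (total height 40 mm). Origin at the centre of its underside; a straight handle runs along its +x from the body to 145 mm from the origin, 14 mm wide and 12 mm thick, its middle 22 mm above the underside.
- die_grip (a point): Point on the die's handle to take it by, 115 mm from the die's origin along its +x, mid-thickness.
- cradle: Grey plastic holder for the die, fixed to the bench: base 205 mm long (x = -45 to +160 mm), 96 mm wide, 8 mm thick. The die stands at its origin on the base; the handle lies along +x between two walls (22 mm apart, tops 40 mm above the bench, x from 35 to 160 mm) that leave no room for fingers beside the handle.
- mortar: White mortar with pestle, 90 mm across, 45 mm high, its pestle sticking out to 73 mm from the centre and 71 mm high. Leave alone. Origin under its centre.
- jar: White jar, 72 mm across, 115 mm high. Leave alone. Origin under its centre.
- bottle: White bottle with red cap, 64 mm across, 170 mm high. Leave alone. Origin under its centre.
There are look-alikes about, which are no part of the job. What is meant by the die is not green or red, and is the larger of those in its own colour.

How it is judged:
On the way, in this order (a step that is already met when the one before it is completed fails the run):
1. the die stands on the ring at the bed's open end (within 20 mm), handle pointing away from the column, let go (horizontal distance between die and press_load below 0.02 m and z of die in the frame of press below 0.024 m and angle between die's own z axis and vertical below 0.1 rad and y of die_grip in the frame of press below -0.2 m and contact force between the fingers and die below 0.3 N), for 0.2 s.
2. the die is taken by its handle (TCP within 45 mm of die_grip) (distance between the grasp point and die_grip below 0.045 m and contact force between the fingers and die above 2 N), for 0.1 s.
3. the die stands under the ram (within 12 mm), handle outward, let go (horizontal distance between die and press_ram below 0.012 m and y of die_grip in the frame of press below -0.08 m and angle between die's own z axis and vertical below 0.1 rad and contact force between the fingers and die below 0.3 N), for 0.2 s.
4. the lever is pulled to the bottom of its stroke (past 0.97 of 1.05 rad) and the ram nose presses on the die under it (over 2 N) (horizontal distance between die and press_ram below 0.012 m and y of die_grip in the frame of press below -0.08 m and angle between die's own z axis and vertical below 0.1 rad and value of joint lever above 0.97 rad and contact force between nose and die above 2 N), for 0.2 s.
At the end, for the whole second after the job is handed in: The lever is back at rest (below 0.06 rad) and the die stands still and upright on the bed under the ram, within 12 mm of press_ram, its handle pointing away from the column (horizontal distance between die and press_ram below 0.012 m and y of die_grip in the frame of press below -0.08 m and angle between die's own z axis and vertical below 0.1 rad and value of joint lever below 0.06 rad and z of die in the frame of press below 0.024 m and linear speed of die below 0.01 m/s); the robot touches nothing.
It fails at once if the die is lifted more than 8 mm off the bed within 85 mm of the ram axis (horizontal distance between die and press_ram below 0.085 m and z of die in the frame of press above 0.028 m).
It fails at once if the lever flies back (returns faster than 1.5 rad/s) (velocity of joint lever below -1.5 rad/s).
It fails at once if the mortar, jar or bottle is moved more than 30 mm or tipped (distance of any of mortar, jar, bottle from where it was at the start of the episode above 0.03 m or angle between any of mortar, jar, bottle's own z axis and vertical above 0.5 rad).
It also fails if it takes over 72 s, if anything falls off the work surface, if the arm or the gripper's body presses on something with over 40 N, if the wrist force passes 120 N, or if a joint passes its speed limit or range.

## Robot

A 6-joint arm with a two-finger parallel gripper is mounted at the origin on the work surface. World frame = base frame: x ahead of the robot, y to its left, z up, the work surface at z = 0. Lengths are in m, angles in rad, forces in N, time in s.
With the tool pointing down it reaches from about 0.25 to 0.725 m from the base axis. Payload 4 kg.
Tool frame: the origin (TCP) lies between the finger pads, 19 mm behind the fingertips; this is the grasp point; z points along the fingers, y is the line along which they close (so a half turn about z gives the same grasp; the last joint's range is limited). The gripper opens to 85 mm and grips with 20 to 120 N. Pads are 22 mm wide; open, the fingers measure 114 mm over their backs; the gripper's body (76 mm by 85 mm) begins 54 mm behind the grasp point. The pads swing forward as they close: fully open they stand 13 mm farther back than shut.
Start: joints at [1.233, 0.241, 0.005, 1.335, 0, 1.571], TCP at [0.166, 0.472, 0.25] pointing down, gripper open.
Joint ranges: [-2.72, 2.72], [-1.05, 1.87], [-1.09, 1.28], [-1.99, 2.15], [-1.42, 1.44], [-3.14, 3.14]. Speed limits (rad/s): [2.79, 2.79, 3.14, 3.14, 3.14, 3.14].

## Interface

Orientations are given as a unit quaternion [x, y, z, w].
In Python, from workcell import * gives the robot as it stands. The module is installed in compiled form; this text tells all that it offers.
- The arm moves only by the tool send_rows, never from a script. Its argument "steps" is text: rows parted by semicolons, each of 7 numbers parted by spaces: the opening, from -1 (shut) to 1 (fully open), then the shift along the world's x, y, z in m, then the turn, a rotation vector about the world's x, y, z in rad. A call has exactly 5 rows; each row shifts and turns the commanded pose from where the row before left it; what a row does not reach is not made up. A row lasts 1/12 s, in which the tool goes at most 41.7 mm and 7.16 degrees, less where a joint would pass 70% of its speed; a pose out of reach is approached as far as the arm can. A call is refused whole if a number of a shift passes 0.0417 or a number of a turn 0.125, either way. A call with a gripper value outside its range is refused whole. The fingers move at their own pace and stop on an object; the grip force is fixed at half the most. Time passes only in rows, so rows that do not move let the fingers close, or fill a call up. It gives the time, the measured TCP pose, the force, the opening and the grip force at its end, in the units of the state.
- get_obs(): the state, without advancing time (a new reading comes with each control period).
- camera(name): name is "scene" or "top" or "wrist"; returns a dict with "frame" (400x640x3 uint8, red, green, blue), "range_z" (400x640 float32, m along the optical axis (not along the pixel's ray), 0 where there is no reading), "camera_matrix" (3x3 intrinsics, pixels), "k1" (the pictures are not rectified: a ray, as slopes to the right and down, at radius r is drawn at 1 + k1 r^2 times it, then the intrinsics apply), "extrinsics" (4x4, takes a point from world to camera coordinates); the wrist camera has in their place "T_tool_cam" (4x4, takes a point from camera to tool coordinates, whose origin is the TCP and whose axes are the flange's). Camera axes: x right, y down, z forward; pixel columns grow to the right and rows downward; lengths in m; the calibration is good to about 2 mm. A picture is of the moment at which its call begins: read the wrist's pose just before it.
- job_done(): hands the job in; it is judged then, once.
The state is a dict: "clock": time; "joint_pos": joint angles; "joint_vel": joint speeds; "tau": joint torques, N m; "eef_pos": TCP position; "tool_rot": TCP orientation; "ft_force": force on the tool from outside, world axes, zero at the start; "ft_torque": the same for the moment, N m; "grip_width": finger opening in m; "grasp_force": force on a finger pad.
Only numpy, scipy, OpenCV 4.12 (cv2) and the standard library are available. Lean on these libraries where they do the work, as an engineer would, in place of code of your own. Each camera call takes 0.05 s, during which the arm holds its last target. There are 200 camera calls.

## Working session

There is one attempt and no reset: what is moved stays moved. The work goes in short steps, Python scripts to look and compute and a tool call to move; the robot and the scene stay as the last step left them, time stands still between calls to the robot, and variables do not carry over. Pictures are saved under pics/ and viewed, at most 10 in all, crops included, and the job is handed in when it is done.

Besides the shell and the picture viewer there is one more tool, called after ">>>" as a command line: name --argument value ..., lists and objects as JSON in quotes. send_rows: Moves the arm, as the interface text tells. Its arguments: {"type":"object","properties":{"steps":{"type":"string"}},"required":["steps"]}

```bash
mkdir -p pics; cat > h.py <<'E'
from workcell import *
import numpy as np, cv2
def grab(n):
    o=get_obs(); c=camera(n); c['obs']=o; return c
def save(c,fn,crop=None,s=1):
    im=c['frame'][:,:,::-1]
    if crop: x0,y0,x1,y1=crop; im=im[y0:y1,x0:x1]
    if s!=1: im=cv2.resize(im,None,fx=s,fy=s,interpolation=cv2.INTER_CUBIC)
    cv2.imwrite('pics/'+fn,im)
def c2w(c):
    if 'extrinsics' in c: return np.linalg.inv(c['extrinsics'])
    from scipy.spatial.transform import Rotation as R
    T=np.eye(4);T[:3,:3]=R.from_quat(c['obs']['tool_rot']).as_matrix();T[:3,3]=c['obs']['eef_pos']
    return T@c['T_tool_cam']
def cloud(c):
    K=np.array(c['camera_matrix']);k=float(c['k1'])
    h,w=c['range_z'].shape
    u,v=np.meshgrid(np.arange(w),np.arange(h))
    p=cv2.undistortPoints(np.stack([u,v],-1).reshape(-1,1,2).astype(float),K,np.array([k,0,0,0.])).reshape(h,w,2)
    z=c['range_z']; P=np.stack([p[...,0]*z,p[...,1]*z,z],-1)
    T=c2w(c); W=P@T[:3,:3].T+T[:3,3]; W[z<=0]=np.nan
    return W
E
python3 - <<'E'
from h import *
import pickle
print(get_obs())
for n in ('scene','top'):
    c=grab(n); save(c,n+'0.png'); pickle.dump({k:v for k,v in c.items()},open(n+'.pkl','wb'))
    print(n,c['camera_matrix'],c['k1'],c2w(c).round(3))
E
```

```text
{'clock': 0.0, 'joint_pos': array([1.23301752e+00, 2.41394321e-01, 3.69303001e-03, 1.33521949e+00,
       3.25252717e-06, 1.57077777e+00]), 'joint_vel': array([-8.60057446e-04, -3.33193212e-04, -9.91724948e-04,  1.19701656e-03,
       -2.86876200e-04, -1.01614509e-05]), 'tau': array([ 1.79400405e-05, -3.72318399e+01,  2.52406847e+01,  1.72386761e-02,
        1.65464928e-05, -1.58124404e-06]), 'eef_pos': array([0.16549121, 0.47116595, 0.24911035]), 'tool_rot': array([ 1.68078421e-01,  9.85773055e-01, -1.04683999e-03, -1.80160310e-04]), 'ft_force': array([-0.66546322, -0.25030034, -0.36015917]), 'ft_torque': array([ 0.00289794, -0.02413819, -0.0040381 ]), 'grasp_force': 0.0, 'grip_width': 0.08516056365154277}
scene [[376.29535086   0.         321.06695572]
 [  0.         376.29535086 197.20773404]
 [  0.           0.           1.        ]] -0.056614032970551946 [[ 0.74   0.571 -0.354  0.966]
 [ 0.672 -0.639  0.375 -0.51 ]
 [-0.012 -0.515 -0.857  1.197]
 [ 0.     0.     0.     1.   ]]
top [[481.5349754    0.         312.79329393]
 [  0.         481.5349754  203.59584537]
 [  0.           0.           1.        ]] 0.03598650944065051 [[-0.000e+00 -9.900e-01  1.440e-01  3.340e-01]
 [-1.000e+00 -1.000e-03 -8.000e-03 -6.000e-02]
 [ 8.000e-03 -1.440e-01 -9.900e-01  1.655e+00]
 [ 0.000e+00  0.000e+00  0.000e+00  1.000e+00]]
```

View pics/top0.png

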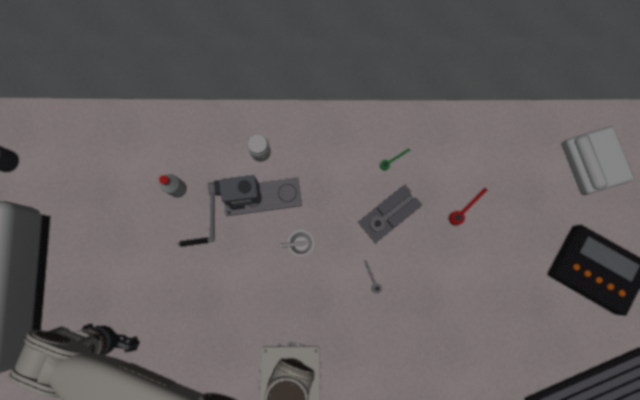

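View pics/scene0.png

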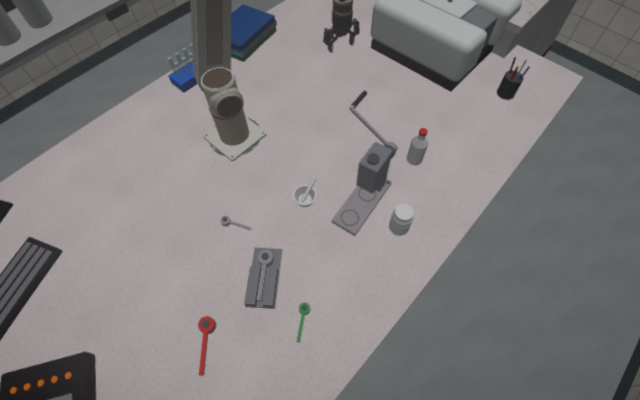

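Candidates in the top view are a grey one in the holder (377,224), a small loose grey one (376,288), a green one (384,165) and a red one (457,218). The one in the grey holder fits: it is grey and the larger of its colour. The press column is at (240,188), its bed's open end is at (288,192), and the lever grip is at (195,242). I'll confirm with an enlarged crop and measure.

```bash
python3 - <<'E'
from h import *
import pickle
t=pickle.load(open('top.pkl','rb'))
save(t,'crop1.png',(150,120,430,310),2.8)
W=cloud(t)
for n in ('top','scene'):
    c=pickle.load(open(n+'.pkl','rb'));W=cloud(c)
    pts={'top':[(377,224),(398,203),(410,188),(377,288),(288,192),(245,186),(228,209),(298,205),(205,240),(185,243),(212,235),(300,243),(258,145),(170,185)],
    'scene':[(265,257),(262,285),(350,216),(368,193),(374,158),(359,99),(304,196),(402,214),(418,150),(383,140)]}[n]
    print(n)
    for u,v in pts: print(u,v,W[v,u].round(3))
E
```

```text
top
377 224 [ 0.499 -0.287  0.048]
398 203 [ 0.576 -0.367  0.007]
410 188 [ 0.63  -0.412  0.001]
377 288 [ 0.287 -0.286  0.031]
288 192 [0.613 0.013 0.017]
245 186 [0.594 0.132 0.235]
228 209 [0.554 0.218 0.015]
298 205 [ 0.568 -0.022  0.012]
205 240 [0.428 0.232 0.3  ]
185 243 [0.42  0.29  0.289]
212 235 [0.443 0.216 0.284]
300 243 [ 0.436 -0.029  0.04 ]
258 145 [0.753 0.108 0.114]
170 185 [0.615 0.384 0.134]
scene
265 257 [ 0.507 -0.298  0.045]
262 285 [ 0.565 -0.368  0.036]
350 216 [0.608 0.017 0.018]
368 193 [0.596 0.134 0.019]
374 158 [0.594 0.135 0.229]
359 99 [0.43  0.254 0.292]
304 196 [ 0.435 -0.037  0.031]
402 214 [0.759 0.094 0.113]
418 150 [0.641 0.362 0.095]
383 140 [0.563 0.227 0.211]
```

View pics/crop1.png

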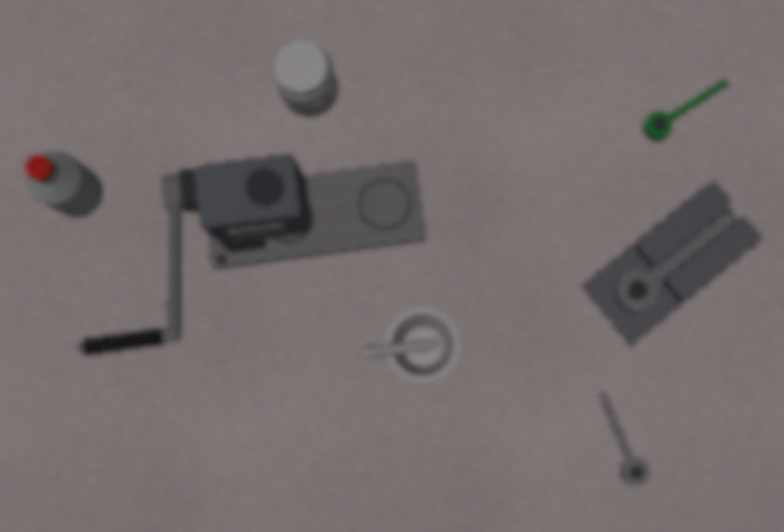

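The crop shows the larger grey die in the holder, body at crop (638,290), handle towards the upper right between the walls. The small loose grey one is at (633,470). Next is a coarse fit of the poses.

```bash
python3 - <<'E'
from h import *
import pickle
for n in ('top','scene'):
    c=pickle.load(open(n+'.pkl','rb'));W=cloud(c)
    c0=W[...,2]; 
    reg=(W[...,0]>.2)&(W[...,0]<.8)&(W[...,1]>-.5)&(W[...,1]<.3)
    bench=reg&(abs(c0)<.008); print(n,'bench',np.nanmean(c0[bench]),np.nanstd(c0[bench]))
    g=c['frame'].astype(int); print('col bench',np.median(g[bench],0))
    m=(W[...,0]>.5)&(W[...,0]<.7)&(W[...,1]>-.06)&(W[...,1]<.07)&(c0>.011)&(c0<.03)
    p=W[m][:,:2].astype(np.float32); (x,y),s,a=cv2.minAreaRect(p); print('bed',x,y,s,a,len(p)); print(cv2.boxPoints(((x,y),s,a)).round(3).tolist())
    m=(W[...,0]>.42)&(W[...,0]<.7)&(W[...,1]>-.46)&(W[...,1]<-.2)&(c0>.025)&(c0<.06)
    m2=(W[...,0]>.42)&(W[...,0]<.7)&(W[...,1]>-.46)&(W[...,1]<-.2)&(g.max(2)<90)&(g.max(2)-g.min(2)<20)
    for nm,q in (('wall',m),('crad',m2)):
        p=W[q][:,:2].astype(np.float32); r=cv2.minAreaRect(p); print(nm,r,len(p)); print(cv2.boxPoints(r).round(3).tolist())
    m=(W[...,0]>.36)&(W[...,0]<.5)&(W[...,1]>.17)&(W[...,1]<.34)&(c0>.2)&(g.max(2)<45)
    p=W[m]; q=p[:,:2].astype(np.float32); print('grip',p.mean(0),cv2.minAreaRect(q),len(p))
    m=(W[...,0]>.5)&(W[...,0]<.7)&(W[...,1]>.08)&(W[...,1]<.22)&(c0>.205)&(c0<.245)
    r=cv2.minAreaRect(W[m][:,:2].astype(np.float32)); print('head',r,cv2.boxPoints(r).round(3).tolist())
E
```

```text
top bench 0.00036355486081498405 0.0034902764068211697
col bench [123. 114. 115.]
bed 0.6205718517303467 0.0075811780989170074 (0.13298887014389038, 0.12147089838981628) 0.6726638078689575 813
[[0.5529999732971191, 0.06800000369548798], [0.5550000071525574, -0.05400000140070915], [0.6880000233650208, -0.052000001072883606], [0.6859999895095825, 0.0689999982714653]]
wall ((0.5804684162139893, -0.31273171305656433), (0.18091395497322083, 0.18525078892707825), 38.76804733276367) 1067
[[0.4519999921321869, -0.296999990940094], [0.5680000185966492, -0.44200000166893005], [0.7089999914169312, -0.328000009059906], [0.5929999947547913, -0.18400000035762787]]
crad ((0.5714712142944336, -0.30661892890930176), (0.18818631768226624, 0.20733782649040222), 40.58348083496094) 1643
[[0.43299999833106995, -0.289000004529953], [0.5669999718666077, -0.44699999690055847], [0.7099999785423279, -0.3240000009536743], [0.574999988079071, -0.16699999570846558]]
grip [0.42332324 0.26573657 0.29382238] ((0.42360058426856995, 0.26657798886299133), (0.011698614805936813, 0.07474837452173233), 8.591264724731445) 
[... 946 characters left out ...]

crad ((0.5666255950927734, -0.34856119751930237), (0.08535487204790115, 0.1748729646205902), 26.837997436523438) 228
[[0.48899999260902405, -0.28999999165534973], [0.5680000185966492, -0.44600000977516174], [0.6439999938011169, -0.40700000524520874], [0.5649999976158142, -0.25099998712539673]]
grip [nan nan nan] ((0.0, 0.0), (0.0, 0.0), 0.0) 0
head ((0.567343533039093, 0.15819445252418518), (0.1121477261185646, 0.1389746516942978), 9.050385475158691) [[0.5009999871253967, 0.21799999475479126], [0.5230000019073486, 0.08100000023841858], [0.6340000033378601, 0.09799999743700027], [0.6119999885559082, 0.23600000143051147]]<stdin>:16: RuntimeWarning: Mean of empty slice.
  ret = um.true_divide(
```

>>> send_rows --steps "1 0.015 -0.0355 0 0 0 -0.111;1 0.015 -0.0355 0 0 0 -0.111;1 0.015 -0.0355 0 0 0 -0.111;1 0.015 -0.0355 0 0 0 -0.111;1 0.015 -0.0355 0 0 0 -0.111"

```text
clock: 0.52
eef_pos: [0.2406, 0.2924, 0.2495]
tool_rot: [0.434, 0.901, -0.0, -0.0]
ft_force: [0.7, 0.0, 0.1]
grip_width: 0.0853
grasp_force: 0.0
```

>>> send_rows --steps "1 0.015 -0.0355 0 0 0 0;1 0.015 -0.0355 0 0 0 0;1 0.015 -0.0355 0 0 0 0;1 0.015 -0.0355 0 0 0 0;1 0.015 -0.0355 0 0 0 0"

```text
clock: 0.93
eef_pos: [0.3156, 0.1149, 0.2499]
tool_rot: [0.431, 0.902, 0.0, 0.0]
ft_force: [-0.3, 1.1, 0.4]
grip_width: 0.0852
grasp_force: 0.0
```

>>> send_rows --steps "1 0.015 -0.0355 0 0 0 0;1 0.015 -0.0355 0 0 0 0;1 0.015 -0.0355 0 0 0 0;1 0.015 -0.0355 0 0 0 0;1 0.015 -0.0355 0 0 0 0"

```text
clock: 1.35
eef_pos: [0.3907, -0.0628, 0.2498]
tool_rot: [0.432, 0.902, 0.0, -0.0]
ft_force: [0.6, 0.7, 0.1]
grip_width: 0.0851
grasp_force: 0.0
```

>>> send_rows --steps "1 0.015 -0.0355 0 0 0 0;1 0.015 -0.0355 0 0 0 0;1 0.015 -0.0355 0 0 0 0;1 0.015 -0.0355 0 0 0 0;1 0 0 0 0 0 0"

```text
clock: 1.77
eef_pos: [0.4526, -0.2083, 0.2486]
tool_rot: [0.434, 0.901, -0.001, 0.001]
ft_force: [-0.1, 0.1, 0.1]
grip_width: 0.0854
grasp_force: 0.0
```

```bash
python3 - <<'E'
from h import *
import pickle
c=grab('wrist');save(c,'w1.png');pickle.dump(c,open('w1.pkl','wb'))
print(c['T_tool_cam'].round(3),c['camera_matrix'],c['k1'],c['obs']['eef_pos'],c['obs']['joint_pos'])
print(c2w(c).round(3))
E
```

```text
[[ 0.001 -0.957 -0.29   0.073]
 [ 1.     0.001  0.001 -0.001]
 [-0.    -0.29   0.957 -0.124]
 [ 0.     0.     0.     1.   ]] [[353.85031485   0.         318.27532641]
 [  0.         353.85031485 201.12017455]
 [  0.           0.           1.        ]] -0.055922053280848635 [ 0.45264625 -0.20832432  0.24860547] [-0.43022234  0.23683478 -0.00358152  1.32909824 -0.0019448   0.46846049]
[[ 0.782  0.596  0.182  0.407]
 [ 0.624 -0.748 -0.229 -0.151]
 [-0.001  0.292 -0.956  0.373]
 [ 0.     0.     0.     1.   ]]
```

View pics/w1.png

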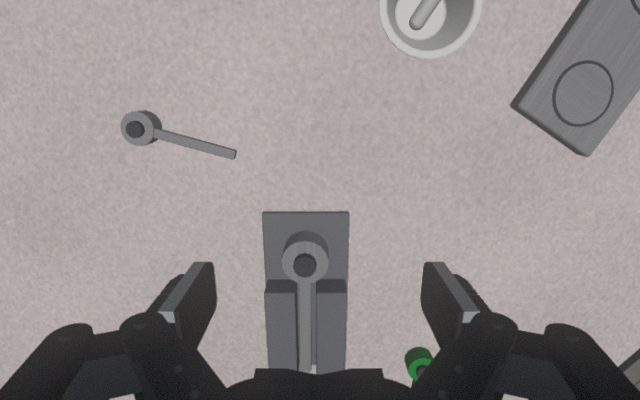

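The wrist picture shows the die's plunger at (304,262), its handle running down to about (306,368), and the load ring at (583,93). The bed's end corners are at (512,105) and (586,156). I'll turn these into positions and check the heights by triangulating with the top view.

```bash
cat >> h.py <<'E'
def ray(c,u,v):
    K=np.array(c['camera_matrix']);k=float(c['k1'])
    p=cv2.undistortPoints(np.array([[[u,v]]],float),K,np.array([k,0,0,0.])).ravel()
    T=c2w(c); d=T[:3,:3]@np.array([p[0],p[1],1]); return T[:3,3],d
def hit(c,u,v,z):
    o,d=ray(c,u,v); return o+d*(z-o[2])/d[2]
def tri(*obs):
    A=np.zeros((3,3));b=np.zeros(3)
    for c,u,v in obs:
        o,d=ray(c,u,v);d=d/np.linalg.norm(d);M=np.eye(3)-np.outer(d,d);A+=M;b+=M@o
    return np.linalg.solve(A,b)
E
python3 - <<'E'
from h import *
import pickle
t,s,w=[pickle.load(open(n+'.pkl','rb')) for n in('top','scene','w1')]
# dark plunger centroid near (304,262)
g=w['frame'].astype(int).sum(2)
sub=(g[250:278,290:320]<np.percentile(g[250:278,290:320],30)).astype(np.uint8)
n,l,st,ce=cv2.connectedComponentsWithStats(sub); i=1+np.argmax(st[1:,4]); print('plunger px',ce[i]+[290,250],st[i])
print('plunger z.048',hit(w,304,264,.048),'wrist depth',cloud(w)[264,304])
print('handle end z.036',hit(w,307,368,.036), 'mid', hit(w,306,320,.036))
print('cradle corners',hit(w,263,212,.008),hit(w,349,212,.008))
print('ring z.02',hit(w,583,93.5,.02),'top',hit(t,288,192,.02),'scene',hit(s,350,216,.02))
a,b=hit(w,512,105,.02),hit(w,586,156,.02);print('bed end',a,b,np.linalg.norm(a-b)); d=b-a; print('yaw',np.degrees(np.arctan2(d[1],d[0])),'mid',(a+b)/2)
print('tri plunger',tri((w,304,264),(t,377.5,224)),tri((w,304,264),(s,265,257)))
print('tri ring',tri((w,583,93.5),(t,287.5,192)),tri((w,583,93.5),(s,350,216)))
E
```

```text
plunger px [304.67729084 263.80478088] [  4   4  22  23 251]
plunger z.048 [ 0.4986406  -0.29020614  0.048     ] wrist depth [ 0.49856477 -0.29009149  0.04826765]
handle end z.036 [ 0.58862438 -0.40112234  0.036     ] mid [ 0.54644963 -0.34888428  0.036     ]
cradle corners [ 0.43653009 -0.2857262   0.008     ] [ 0.50975918 -0.22727449  0.008     ]
ring z.02 [0.60886626 0.01473474 0.02      ] top [0.61209365 0.01285702 0.02      ] scene [0.6085728  0.01589912 0.02      ]
bed end [ 0.56076728 -0.03976935  0.02      ] [ 0.66031101 -0.02394536  0.02      ] 0.10079361823426702
yaw 9.03246210877501 mid [ 0.61053915 -0.03185735  0.02      ]
tri plunger [ 0.49834229 -0.28909498  0.05014297] [ 0.50262652 -0.29577212  0.03451645]
tri ring [0.61177596 0.01556346 0.01657024] [0.60876614 0.01514881 0.02037259]
```

>>> send_rows --steps "1 0.023 -0.041 0 0 0 0;1 0.023 -0.041 0 0 0 0;1 0 0 -0.036 0 0 0;1 0 0 -0.036 0 0 0;1 0 0 -0.036 0 0 0"

```text
clock: 2.23
eef_pos: [0.4919, -0.2752, 0.1411]
tool_rot: [0.432, 0.902, 0.0, 0.001]
ft_force: [-0.5, 0.4, -0.3]
grip_width: 0.0853
grasp_force: 0.0
```

>>> send_rows --steps "1 0 0 -0.024 0 0 0;1 0 0 -0.024 0 0 0;1 0 0 -0.012 0 0 0;1 0 0 0 0 0 0;1 0 0 0 0 0 0"

```text
clock: 2.65
eef_pos: [0.4907, -0.274, 0.0815]
tool_rot: [0.431, 0.902, 0.0, -0.001]
ft_force: [-0.9, -0.4, 0.7]
grip_width: 0.0853
grasp_force: 0.0
```

```bash
python3 - <<'E'
from h import *
import pickle
c=grab('wrist');save(c,'w2.png');pickle.dump(c,open('w2.pkl','wb'))
print(c['obs']['eef_pos'],c['obs']['ft_force'])
E
```

```text
[ 0.49068553 -0.27403318  0.08146426] [-0.90781533 -0.42320088  0.66880579]
```

View pics/w2.png

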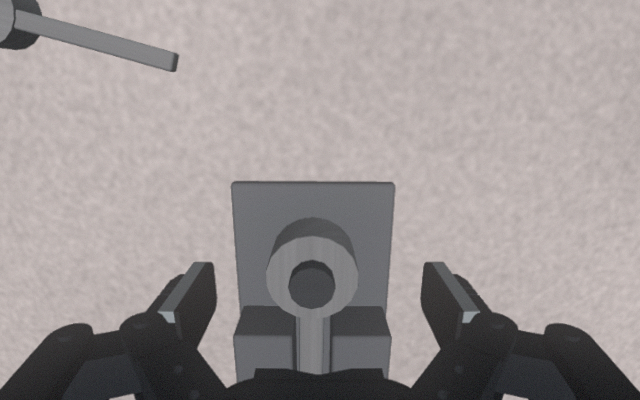

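The plunger is at (312,285), centred between the fingers; the lateral move fell a little short because of the per-row cap. Recomputing the position from this view.

```bash
python3 - <<'E'
from h import *
import pickle
c=pickle.load(open('w2.pkl','rb'));w=pickle.load(open('w1.pkl','rb'))
p=hit(c,312,285,.048);print(p,tri((c,312,285),(w,304.7,263.8)),p-c['obs']['eef_pos'], hit(c,312,365,.036))
E
```

```text
[ 0.49968203 -0.29084984  0.048     ] [ 0.49470283 -0.28365815  0.06273043] [ 0.0089965  -0.01681666 -0.03346426] [ 0.53740444 -0.3383632   0.036     ]
```

>>> send_rows --steps "1 0.009 -0.0165 0 0 0 0;1 0 0 -0.016 0 0 0;1 0 0 -0.016 0 0 0;1 0 0 -0.0145 0 0 0;1 0 0 0 0 0 0"

```text
clock: 3.12
eef_pos: [0.4996, -0.2912, 0.0346]
tool_rot: [0.432, 0.902, 0.0, -0.001]
ft_force: [-0.0, 1.0, 0.2]
grip_width: 0.0856
grasp_force: 0.0
```

>>> send_rows --steps "-1 0 0 0 0 0 0;-1 0 0 0 0 0 0;-1 0 0 0 0 0 0;-1 0 0 0 0 0 0;-1 0 0 0 0 0 0"

```text
clock: 3.53
eef_pos: [0.5016, -0.2928, 0.0378]
tool_rot: [0.432, 0.902, -0.0, 0.002]
ft_force: [-2.2, -0.1, 6.2]
grip_width: 0.0468
grasp_force: 61.9
```

>>> send_rows --steps "-1 0 0 0 0 0 0;-1 0 0 0 0 0 0;-1 0 0 0 0 0 0;-1 0 0 0 0 0 0;-1 0 0 0 0 0 0"

```text
clock: 3.95
eef_pos: [0.5016, -0.2928, 0.0378]
tool_rot: [0.432, 0.902, -0.0, 0.002]
ft_force: [-0.8, -0.5, 5.4]
grip_width: 0.0469
grasp_force: 61.9
```

>>> send_rows --steps "-1 0 0 0.01 0 0 0;-1 0 0 0.01 0 0 0;-1 0 0 0.015 0 0 0;-1 0 0 0.02 0 0 0;-1 0 0 0 0 0 0"

```text
clock: 4.37
eef_pos: [0.5028, -0.2933, 0.095]
tool_rot: [0.432, 0.902, -0.0, 0.004]
ft_force: [1.2, -1.2, -3.2]
grip_width: 0.0468
grasp_force: 62.5
```

```bash
python3 - <<'E'
from h import *
import pickle
c=grab('wrist');save(c,'w3.png');pickle.dump(c,open('w3.pkl','wb'))
print(c['obs']['eef_pos'],c['obs']['ft_force'],c['obs']['ft_torque'],c['obs']['grip_width'])
E
```

```text
[ 0.50284821 -0.293252    0.09501454] [ 1.22429461 -1.21198823 -3.15621102] [-0.09312641 -0.16042376  0.02290987] 0.04675899062794821
```

View pics/w3.png

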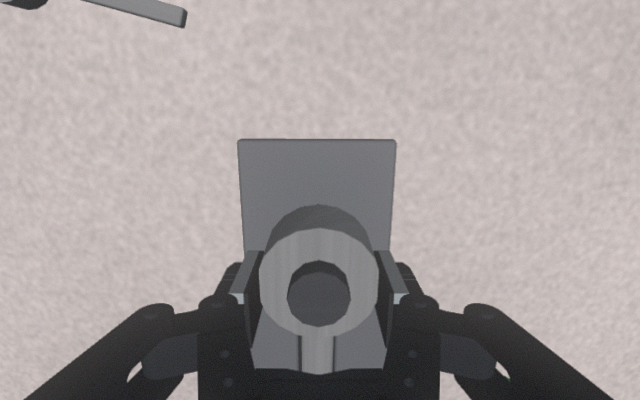

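The die is held, plunger at (319,294), upright and centred between the pads, and its handle has cleared the walls.

```bash
python3 - <<'E'
from h import *
import pickle
c=pickle.load(open('w3.pkl','rb'));W=cloud(c);e=c['obs']['eef_pos']
print('depth plunger',W[294,319],'body top',W[240,319],W[285,270],W[285,368],'handle',W[365,318])
p=hit(c,319,294,W[294,319,2]);print(p-e)
E
```

```text
depth plunger [ 0.50054266 -0.29066094  0.10603097] body top [ 0.48986686 -0.27737627  0.0959725 ] [ 0.48705271 -0.30471747  0.09556939] [ 0.51722875 -0.28038533  0.0956495 ] handle [ 0.52731315 -0.32437992  0.09436132]
[-0.00230555  0.00259106  0.01101643]
```

>>> send_rows --steps "-1 0.0106 0.0304 0.006 0 0 -0.1075;-1 0.0106 0.0304 0.006 0 0 -0.1075;-1 0.0106 0.0304 0.006 0 0 -0.1075;-1 0.0106 0.0304 0.006 0 0 -0.1075;-1 0.0106 0.0304 0.006 0 0 -0.1075"

```text
clock: 4.83
eef_pos: [0.5529, -0.1384, 0.1195]
tool_rot: [0.658, 0.753, -0.0, -0.001]
ft_force: [0.8, 0.1, -4.8]
grip_width: 0.0468
grasp_force: 62.8
```

>>> send_rows --steps "-1 0.0106 0.0304 0 0 0 0;-1 0.0106 0.0304 0 0 0 0;-1 0.0106 0.0304 0 0 0 0;-1 0.0106 0.0304 0 0 0 0;-1 0.0106 0.0304 0 0 0 0"

```text
clock: 5.25
eef_pos: [0.6059, 0.0137, 0.1191]
tool_rot: [0.656, 0.755, -0.001, -0.001]
ft_force: [0.4, -0.3, -4.2]
grip_width: 0.0465
grasp_force: 62.8
```

>>> send_rows --steps "-1 0 0 0 0 0 0;-1 0 0 0 0 0 0;-1 0 0 -0.012 0 0 0;-1 0 0 -0.012 0 0 0;-1 0 0 0 0 0 0"

```text
clock: 5.67
eef_pos: [0.6036, 0.011, 0.093]
tool_rot: [0.656, 0.755, -0.002, -0.002]
ft_force: [-0.2, 0.0, -4.4]
grip_width: 0.0466
grasp_force: 63.0
```

```bash
python3 - <<'E'
from h import *
import pickle
c=grab('wrist');save(c,'w4.png');pickle.dump(c,open('w4.pkl','wb'))
print(c['obs']['eef_pos'],c['obs']['tool_rot'])
E
```

```text
[0.60364813 0.01095398 0.09304891] [ 0.65619909  0.75458013 -0.0024199  -0.00239196]
```

View pics/w4.png

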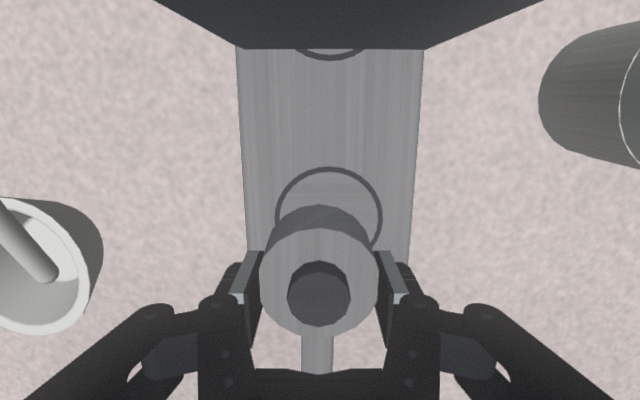

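This view shows the bed edges at (236,48)→(246,230) and (424,48)→(411,230). The load ring's top is at (329,167), with sides at 276 and 382. The near edge of the ram ring is at (330,60) and the held die at (319,294).

```bash
python3 - <<'E'
from h import *
import pickle
c=pickle.load(open('w4.pkl','rb'));h=lambda u,v,z=.02:hit(c,u,v,z)[:2]
yaw=lambda a,b:np.degrees(np.arctan2(*(b-a)[::-1]))
print('left edge yaw',yaw(h(246,230),h(236,48))-90,'right',yaw(h(411,230),h(424,48))-90)
print('width',np.linalg.norm(h(236,48)-h(424,48)))
print('centre line',(h(236,48)+h(424,48))/2,(h(246,230)+h(411,230))/2)
print('ring top',h(329,167),'sides',h(276,216),h(382,216),(h(276,216)+h(382,216))/2,'ramring near',h(330,60))
print('die',h(319,294,.104)); e=c['obs']['eef_pos'];print(h(319,294,.104)-e[:2])
q=c['obs']['tool_rot'];print('tool y',np.degrees(2*np.arctan2(q[1],q[0]))-90)
W=cloud(c);print(W[294,319],W[365,318], W[120,330])
E
```

```text
left edge yaw 7.822005941806395 right 8.262279120298729
width 0.0981653887105537
centre line [0.59573131 0.10756524] [0.60995045 0.00692605]
ring top [0.60457838 0.04484286] sides [0.57792289 0.01132997] [0.6399475  0.02022413] [0.60893519 0.01577705] ramring near [0.59665986 0.10139664]
die [0.60358343 0.01417196]
[-6.46980043e-05  3.21798222e-03]
tool y 7.978155557530798
[0.6036196  0.01390314 0.10355923] [ 0.60913541 -0.02842413  0.09205403] [0.60119288 0.07086225 0.02167427]
```

>>> send_rows --steps "-1 0.005 0 -0.01 0 0 0;-1 0 0 -0.01 0 0 0;-1 0 0 -0.01 0 0 0;-1 0 0 -0.009 0 0 0;-1 0 0 0 0 0 0"

```text
clock: 6.13
eef_pos: [0.6094, 0.0119, 0.0545]
tool_rot: [0.656, 0.755, -0.002, -0.002]
ft_force: [-0.8, 0.8, -4.4]
grip_width: 0.0472
grasp_force: 63.1
```

>>> send_rows --steps "-1 0 0 0 0 0 0;-1 0 0 0 0 0 0;-1 0 0 -0.001 0 0 0;-1 0 0 -0.001 0 0 0;-1 0 0 0 0 0 0"

```text
clock: 6.55
eef_pos: [0.6117, 0.0121, 0.0559]
tool_rot: [0.656, 0.755, 0.0, 0.0]
ft_force: [-0.1, 0.3, -4.3]
grip_width: 0.0467
grasp_force: 63.1
```

>>> send_rows --steps "-1 -0.002 0 -0.0015 0 0 0;-1 0 0 -0.0015 0 0 0;-1 0 0 -0.001 0 0 0;-1 0 0 0 0 0 0;-1 0 0 0 0 0 0"

```text
clock: 6.97
eef_pos: [0.6094, 0.0121, 0.0514]
tool_rot: [0.656, 0.755, -0.0, -0.0]
ft_force: [0.4, 0.2, -4.0]
grip_width: 0.047
grasp_force: 63.1
```

>>> send_rows --steps "-1 0 0 -0.001 0 0 0;-1 0 0 -0.001 0 0 0;-1 0 0 0 0 0 0;-1 0 0 0 0 0 0;-1 0 0 0 0 0 0"

```text
clock: 7.38
eef_pos: [0.6097, 0.0122, 0.0499]
tool_rot: [0.656, 0.755, 0.0, 0.0]
ft_force: [-0.2, 0.8, -0.2]
grip_width: 0.0469
grasp_force: 63.5
```

>>> send_rows --steps "1 0 0 0 0 0 0;1 0 0 0 0 0 0;1 0 0 0 0 0 0;1 0 0 0 0 0 0;1 0 0 0 0 0 0"

```text
clock: 7.8
eef_pos: [0.6097, 0.012, 0.0498]
tool_rot: [0.656, 0.755, 0.0, 0.0]
ft_force: [0.8, 0.1, -0.7]
grip_width: 0.0851
grasp_force: 0.0
```

>>> send_rows --steps "1 0 0 0.015 0 0 0;1 0 0 0.025 0 0 0;1 0 0 0.035 0 0 0;1 0.004 -0.025 0 0 0 0;1 0.004 -0.025 0 0 0 0"

```text
clock: 8.22
eef_pos: [0.6198, -0.0373, 0.128]
tool_rot: [0.655, 0.756, 0.002, 0.003]
ft_force: [0.3, 0.1, 0.7]
grip_width: 0.0853
grasp_force: 0.0
```

>>> send_rows --steps "1 0.004 -0.03 0 0 0 0;1 0.004 -0.03 0 0 0 0;1 0 0 0 0 0 0;1 0 0 0 0 0 0;1 0 0 0 0 0 0"

```text
clock: 8.63
eef_pos: [0.6253, -0.0979, 0.1243]
tool_rot: [0.656, 0.755, 0.0, -0.0]
ft_force: [0.2, 1.1, 0.6]
grip_width: 0.0851
grasp_force: 0.0
```

```bash
python3 - <<'E'
from h import *
import pickle
c=grab('wrist');save(c,'w5.png');pickle.dump(c,open('w5.pkl','wb'))
print(c['obs']['eef_pos'],c['obs']['tool_rot'])
E
```

```text
[ 0.6252637  -0.09793424  0.12432159] [ 6.55972158e-01  7.54785013e-01  6.44116427e-05 -3.29006325e-04]
```

View pics/w5.png

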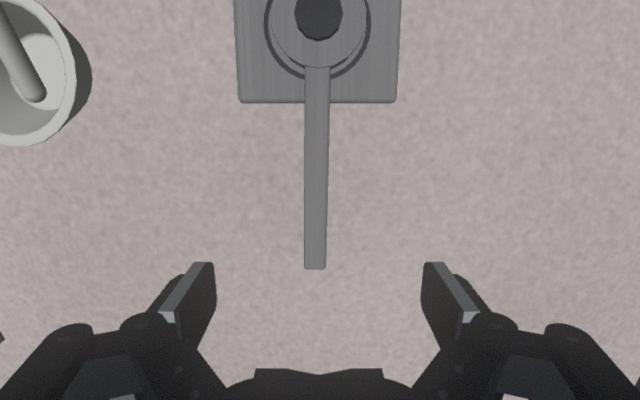

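The die stands on the load ring, plunger at (319,12), with the handle pointing straight away from the column and its end at (315,268). Next I'll measure the handle.

```bash
python3 - <<'E'
from h import *
import pickle
c=pickle.load(open('w5.pkl','rb'));h=lambda u,v,z:hit(c,u,v,z)
W=cloud(c)
print('handle depth',W[200,316],W[120,317],'plunger',W[12,319])
a,b=h(317,75,.048),h(315,268,.048);d=b-a
print(a,b,'yaw',np.degrees(np.arctan2(d[1],d[0])),'plunger',h(319,12,.06))
g=b-d/np.linalg.norm(d)*.030;print('die_grip',g,g-c['obs']['eef_pos'])
w1=pickle.load(open('w1.pkl','rb'))
E
```

```text
handle depth [ 0.6221412  -0.08505436  0.04887634] [ 0.61628404 -0.03927149  0.04815469] plunger [0.60996774 0.01276817 0.06117652]
[ 0.61295629 -0.01566706  0.048     ] [ 0.62774428 -0.12967837  0.048     ] yaw -82.60963169204838 plunger [0.60993582 0.01300939 0.06      ]
die_grip [ 0.62388541 -0.09992758  0.048     ] [-0.00137829 -0.00199334 -0.07632159]
```

>>> send_rows --steps "1 -0.001 -0.002 -0.025 0 0 0;1 0 0 -0.025 0 0 0;1 0 0 -0.015 0 0 0;1 0 0 -0.009 0 0 0;1 0 0 0 0 0 0"

```text
clock: 9.1
eef_pos: [0.6227, -0.0984, 0.048]
tool_rot: [0.655, 0.756, -0.001, -0.002]
ft_force: [-0.3, 0.6, -1.1]
grip_width: 0.0853
grasp_force: 0.0
```

>>> send_rows --steps "-1 0 0 0 0 0 0;-1 0 0 0 0 0 0;-1 0 0 0 0 0 0;-1 0 0 0 0 0 0;-1 0 0 0 0 0 0"

```text
clock: 9.52
eef_pos: [0.6251, -0.1, 0.0516]
tool_rot: [0.656, 0.755, 0.0, 0.001]
ft_force: [-0.1, -0.2, 0.2]
grip_width: 0.0253
grasp_force: 0.0
```

>>> send_rows --steps "-1 0 0 0 0 0 0;-1 0 0 0 0 0 0;-1 0 0 0 0 0 0;-1 0 0 0 0 0 0;-1 0 0 0 0 0 0"

```text
clock: 9.93
eef_pos: [0.625, -0.1002, 0.0509]
tool_rot: [0.656, 0.755, 0.0, 0.001]
ft_force: [0.6, -0.9, 2.4]
grip_width: 0.0125
grasp_force: 61.6
```

>>> send_rows --steps "-1 -0.0009 0.006 0 0 0 0;-1 -0.0009 0.006 0 0 0 0;-1 -0.0009 0.006 0 0 0 0;-1 -0.0009 0.006 0 0 0 0;-1 -0.0009 0.006 0 0 0 0"

```text
clock: 10.35
eef_pos: [0.6201, -0.0698, 0.0508]
tool_rot: [0.656, 0.755, -0.0, 0.001]
ft_force: [1.1, -5.5, 3.5]
grip_width: 0.0122
grasp_force: 61.8
```

>>> send_rows --steps "-1 -0.0009 0.006 0 0 0 0;-1 -0.0009 0.006 0 0 0 0;-1 0 0 0 0 0 0;-1 0 0 0 0 0 0;-1 0 0 0 0 0 0"

```text
clock: 10.77
eef_pos: [0.6179, -0.0562, 0.0502]
tool_rot: [0.655, 0.755, 0.001, -0.001]
ft_force: [0.8, 2.3, 2.9]
grip_width: 0.0124
grasp_force: 61.7
```

```bash
python3 - <<'E'
from h import *
import pickle
c=grab('wrist');save(c,'w6.png');pickle.dump(c,open('w6.pkl','wb'))
print(c['obs']['eef_pos'],c['obs']['tool_rot'],c['obs']['ft_force'],c['obs']['ft_torque'])
E
```

```text
[ 0.61786415 -0.05621116  0.05016987] [ 0.65526884  0.75539394  0.00095594 -0.00134918] [0.77358518 2.25082218 2.87043427] [ 0.6118298  -0.12246669 -0.08610876]
```

View pics/w6.png

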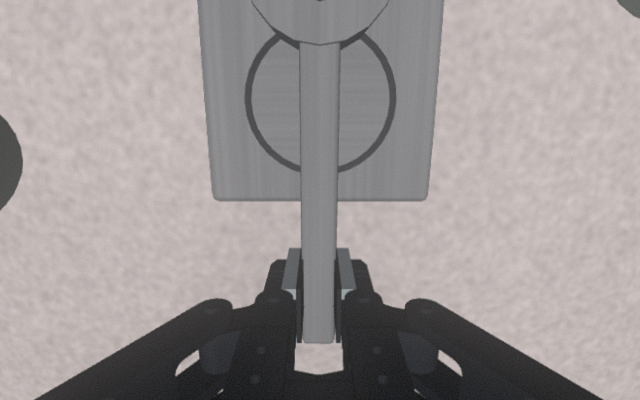

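The die slides along the bed centreline, held by its handle, with the handle end at (319,342) and the load ring centre at (320,97). I have one picture left, so I'll work numerically.

```bash
python3 - <<'E'
from h import *
import pickle
c=pickle.load(open('w6.pkl','rb'));h=lambda u,v,z:hit(c,u,v,z)[:2]
print('load ring',(h(246,97,.02)+h(396,97,.02))/2,h(320,172,.02),'bed end',h(212,199,.02),h(428,199,.02),'mid end',(h(212,199,.02)+h(428,199,.02))/2)
e=h(319,342,.048);m=h(319.5,60,.048);d=(e-m)/np.linalg.norm(e-m);print('handle end',e,'dir',d,'die',e-.145*d)
E
```

```text
load ring [0.60878937 0.01540732] [ 0.61301208 -0.01668651] bed end [ 0.56585224 -0.03613167] [ 0.66380213 -0.02204862] mid end [ 0.61482719 -0.02909014]
handle end [ 0.62227103 -0.08430751] dir [ 0.14144349 -0.98994633] die [0.60176172 0.05923471]
```

>>> send_rows --steps "-1 -0.0008 0.0055 0 0 0 0;-1 -0.0008 0.0055 0 0 0 0;-1 -0.0008 0.0055 0 0 0 0;-1 -0.0008 0.0055 0 0 0 0;-1 -0.0008 0.0055 0 0 0 0"

```text
clock: 11.23
eef_pos: [0.6144, -0.0319, 0.0508]
tool_rot: [0.656, 0.754, -0.001, 0.001]
ft_force: [0.5, -5.2, 3.9]
grip_width: 0.0123
grasp_force: 61.9
```

>>> send_rows --steps "-1 -0.0008 0.0055 0 0 0 0;-1 -0.0008 0.0055 0 0 0 0;-1 -0.0008 0.0055 0 0 0 0;-1 -0.0008 0.0055 0 0 0 0;-1 -0.0008 0.0055 0 0 0 0"

```text
clock: 11.65
eef_pos: [0.6104, -0.0044, 0.0508]
tool_rot: [0.656, 0.755, -0.001, 0.001]
ft_force: [0.7, -4.5, 3.7]
grip_width: 0.0123
grasp_force: 61.9
```

>>> send_rows --steps "-1 -0.0006 0.004 0 0 0 0;-1 -0.0006 0.004 0 0 0 0;-1 -0.0006 0.004 0 0 0 0;-1 -0.0006 0.004 0 0 0 0;-1 0 0 0 0 0 0"

```text
clock: 12.07
eef_pos: [0.6078, 0.0129, 0.0506]
tool_rot: [0.656, 0.755, -0.0, 0.0]
ft_force: [0.8, -2.6, 2.8]
grip_width: 0.0125
grasp_force: 61.9
```

>>> send_rows --steps "-1 -0.0004 0.003 0 0 0 0;-1 0 0 0 0 0 0;-1 0 0 0 0 0 0;-1 0 0 0 0 0 0;-1 0 0 0 0 0 0"

```text
clock: 12.48
eef_pos: [0.6074, 0.0156, 0.0505]
tool_rot: [0.656, 0.755, -0.0, 0.0]
ft_force: [1.3, -4.5, 4.1]
grip_width: 0.0123
grasp_force: 61.9
```

>>> send_rows --steps "-1 -0.0002 0.0015 0 0 0 0;-1 -0.0002 0.0015 0 0 0 0;-1 0 0 0 0 0 0;-1 0 0 0 0 0 0;-1 0 0 0 0 0 0"

```text
clock: 12.9
eef_pos: [0.607, 0.0188, 0.0505]
tool_rot: [0.656, 0.755, -0.0, 0.0]
ft_force: [0.8, -4.7, 3.2]
grip_width: 0.0125
grasp_force: 61.9
```

>>> send_rows --steps "1 0 0 0 0 0 0;1 0 0 0 0 0 0;1 0 0 0 0 0 0;1 0 0 0 0 0 0;1 0 0 0 0 0 0"

```text
clock: 13.32
eef_pos: [0.6065, 0.0196, 0.05]
tool_rot: [0.655, 0.755, -0.0, -0.001]
ft_force: [0.1, -0.0, 0.4]
grip_width: 0.0723
grasp_force: 0.0
```

>>> send_rows --steps "1 0 0 0.01 0 0 0;1 0 0 0.02 0 0 0;1 0 0 0.03 0 0 0;1 0 0 0 0 0 0;1 0 0 0 0 0 0"

```text
clock: 13.73
eef_pos: [0.609, 0.0193, 0.1137]
tool_rot: [0.656, 0.755, 0.002, 0.002]
ft_force: [0.4, 0.0, -0.4]
grip_width: 0.0852
grasp_force: 0.0
```

```bash
python3 - <<'E'
from h import *
import pickle
c=grab('wrist');pickle.dump(c,open('w7.pkl','wb'))
t=grab('top');pickle.dump(t,open('t2.pkl','wb'))
im=np.hstack([c['frame'],t['frame'][120:320,150:470].repeat(2,0).repeat(2,1)])[:,:,::-1]
cv2.imwrite('pics/both.png',cv2.resize(im,(800,250),interpolation=cv2.INTER_AREA))
W=cloud(c);e=c['obs']['eef_pos'];print(e)
# handle: points in z .043-.054 near line
m=(W[...,2]>.042)&(W[...,2]<.055)&(abs(W[...,0]-.61)<.05)&(W[...,1]<.1)&(W[...,1]>-.06)
v,u=np.nonzero(m);p=W[m];print(len(p),p.mean(0),p[:,1].min(),'rows',v.min(),v.max(),'cols',u.min(),u.max())
l=np.polyfit(p[:,1],p[:,0],1);ymin=np.percentile(p[:,1],1);print('slope',l,'end',np.polyval(l,ymin),ymin)
E
```

```text
[0.60897368 0.01930354 0.11374109]
4932 [0.60287982 0.04915503 0.04831264] -0.011947776900008242 rows 77 273 cols 301 327
slope [-0.13866783  0.60969604] end 0.6109411780992325 -0.008979313438486465
```

View pics/both.png

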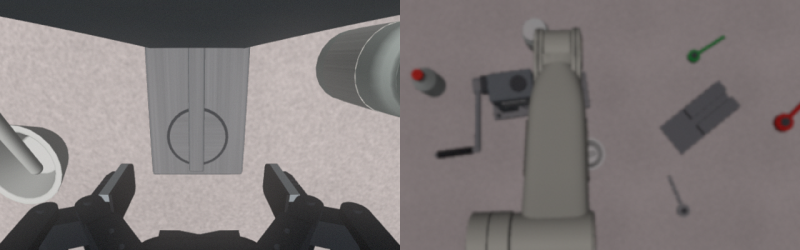

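The left half (wrist) shows the handle down the bed's middle with the die under the head. In the right half (top) everything is undisturbed and the lever is at rest. Next I'll go up and over to the lever, and confirm the die position against the ring.

>>> send_rows --steps "1 0 0 0.036 0 0 0;1 0 0 0.036 0 0 0;1 0 0 0.036 0 0 0;1 0 0 0.036 0 0 0;1 0 0 0.036 0 0 0"

```text
clock: 14.25
eef_pos: [0.606, 0.0191, 0.2908]
tool_rot: [0.656, 0.755, -0.001, -0.001]
ft_force: [1.4, -0.6, -0.1]
grip_width: 0.0853
grasp_force: 0.0
```

>>> send_rows --steps "1 0 0 0.036 0 0 0;1 0 0 0.036 0 0 0;1 0 0 0.018 0 0 0;1 -0.023 0.029 0 0 0 0;1 -0.023 0.029 0 0 0 0"

```text
clock: 14.67
eef_pos: [0.5621, 0.0765, 0.3799]
tool_rot: [0.657, 0.754, 0.0, 0.0]
ft_force: [0.5, 0.9, -1.1]
grip_width: 0.0858
grasp_force: 0.0
```

>>> send_rows --steps "1 -0.023 0.029 0 0 0 0;1 -0.023 0.029 0 0 0 0;1 -0.023 0.029 0 0 0 0;1 -0.023 0.029 0 0 0 0;1 -0.023 0.029 0 0 0 0"

```text
clock: 15.08
eef_pos: [0.4442, 0.223, 0.3793]
tool_rot: [0.656, 0.755, -0.001, -0.001]
ft_force: [1.5, 0.7, -0.1]
grip_width: 0.0855
grasp_force: 0.0
```

>>> send_rows --steps "1 -0.023 0.029 0 0 0 0;1 0 0 0 0 0 0;1 0 0 0 0 0 0;1 0 0 0 0 0 0;1 0 0 0 0 0 0"

```text
clock: 15.5
eef_pos: [0.4235, 0.2503, 0.3799]
tool_rot: [0.656, 0.755, -0.001, -0.0]
ft_force: [1.3, 0.1, -0.5]
grip_width: 0.0854
grasp_force: 0.0
```

```bash
python3 - <<'E'
from h import *
import pickle
d=pickle.load(open('w7.pkl','rb'))
r=(hit(d,267,218,.02)+hit(d,365,218,.02))/2;print('load ring',r,'->ram',r[:2]+.12*np.array([-.139,.99]))
c=grab('wrist');pickle.dump(c,open('w8.pkl','wb'));e=c['obs']['eef_pos'];print(e,c['obs']['joint_pos'])
W=cloud(c);g=c['frame'].astype(int).sum(2)
m=(W[...,2]>.22)&(W[...,2]<.31)&(W[...,0]>.37)&(W[...,0]<.48)&(W[...,1]>.15)&(W[...,1]<.36)
v,u=np.nonzero(m);p=W[m];print(len(p),p.min(0),p.max(0),'px',u.min(),u.max(),v.min(),v.max())
for lo in np.arange(.16,.35,.01):
    k=m&(W[...,1]>=lo)&(W[...,1]<lo+.01)
    if k.sum()>3: q=W[k];print(round(lo,2),k.sum(),q[:,0].min().round(4),q[:,0].max().round(4),np.median(q[:,2]).round(4),q[:,2].max().round(4),np.median(g[k]))
E
```

```text
load ring [0.60883295 0.0145767  0.02      ] ->ram [0.59215295 0.1333767 ]
[0.42347476 0.25029069 0.37987771] [ 5.33982015e-01  2.10961689e-01  3.00621835e-01  1.66174525e+00
 -3.04848856e-04  1.96562861e+00]
5169 [0.40878017 0.20741594 0.25311261] [0.47997557 0.30987409 0.29603032] px 306 388 117 273
0.2 33 0.4249 0.4423 0.2897 0.2915 377.0
0.21 809 0.4222 0.48 0.2843 0.2937 400.0
0.22 866 0.4188 0.4798 0.277 0.2958 347.5
0.23 390 0.4175 0.4362 0.2932 0.2956 200.0
0.24 398 0.4162 0.4346 0.2933 0.296 199.0
0.25 415 0.4149 0.4333 0.2932 0.2956 200.0
0.26 441 0.4129 0.4322 0.2932 0.296 200.0
0.27 469 0.4115 0.4306 0.2932 0.2959 201.0
0.28 470 0.4102 0.4292 0.2932 0.2958 203.0
0.29 494 0.409 0.4276 0.2932 0.296 205.0
0.3 384 0.4088 0.4259 0.2911 0.2955 356.0
```

>>> send_rows --steps "1 -0.003 0.029 0 0 0 0;1 0 0 -0.03 0 0 0;1 0 0 -0.03 0 0 0;1 0 0 -0.02 0 0 0;1 0 0 -0.012 0 0 0"

```text
clock: 15.97
eef_pos: [0.4198, 0.2783, 0.2852]
tool_rot: [0.657, 0.754, -0.002, -0.001]
ft_force: [-0.1, -0.1, 0.3]
grip_width: 0.0855
grasp_force: 0.0
```

>>> send_rows --steps "1 0 0 0 0 0 0;-1 0 0 0 0 0 0;-1 0 0 0 0 0 0;-1 0 0 0 0 0 0;-1 0 0 0 0 0 0"

```text
clock: 16.38
eef_pos: [0.4208, 0.2802, 0.2898]
tool_rot: [0.656, 0.755, 0.001, 0.0]
ft_force: [-0.7, 0.5, 0.3]
grip_width: 0.0386
grasp_force: 0.0
```

>>> send_rows --steps "-1 0 0 0 0 0 0;-1 0 0 0 0 0 0;-1 0 0 0 0 0 0;-1 0 0 0 0 0 0;-1 0 0 0 0 0 0"

```text
clock: 16.8
eef_pos: [0.42, 0.2802, 0.2891]
tool_rot: [0.656, 0.755, 0.0, 0.0]
ft_force: [-0.9, -0.7, 2.7]
grip_width: 0.0162
grasp_force: 58.7
```

Gripped. I'll pull the first half of the stroke and then check.

>>> send_rows --steps "-1 -0.0047 -0.0007 -0.0087 0 0 0;-1 -0.0043 -0.0006 -0.009 0 0 0;-1 -0.0038 -0.0005 -0.0092 0 0 0;-1 -0.0033 -0.0005 -0.0094 0 0 0;-1 -0.0028 -0.0004 -0.0095 0 0 0"

```text
clock: 17.22
eef_pos: [0.4022, 0.2778, 0.2444]
tool_rot: [0.656, 0.755, 0.002, 0.001]
ft_force: [-2.3, -0.9, 8.8]
grip_width: 0.0159
grasp_force: 62.1
```

>>> send_rows --steps "-1 -0.0023 -0.0003 -0.0097 0 0 0;-1 -0.0018 -0.0003 -0.0098 0 0 0;-1 -0.0013 -0.0002 -0.0099 0 0 0;-1 -0.0008 -0.0001 -0.0099 0 0 0;-1 -0.0003 0 -0.0099 0 0 0"

```text
clock: 17.63
eef_pos: [0.3952, 0.2767, 0.1949]
tool_rot: [0.656, 0.755, 0.001, 0.001]
ft_force: [-3.7, -2.0, 10.8]
grip_width: 0.0161
grasp_force: 65.8
```

>>> send_rows --steps "-1 0.0003 0 -0.0099 0 0 0;-1 0.0008 0.0001 -0.0099 0 0 0;-1 0.0013 0.0002 -0.0099 0 0 0;-1 0.0018 0.0003 -0.0098 0 0 0;-1 0.0023 0.0003 -0.0097 0 0 0"

```text
clock: 18.05
eef_pos: [0.3999, 0.2774, 0.1451]
tool_rot: [0.655, 0.755, -0.0, -0.001]
ft_force: [-6.0, -1.1, 10.4]
grip_width: 0.0161
grasp_force: 69.9
```

>>> send_rows --steps "-1 0.0028 0.0004 -0.0095 0 0 0;-1 0.0033 0.0005 -0.0094 0 0 0;-1 0.0038 0.0005 -0.0092 0 0 0;-1 0.0043 0.0006 -0.009 0 0 0;-1 0.0047 0.0007 -0.0087 0 0 0"

```text
clock: 18.47
eef_pos: [0.4164, 0.2797, 0.0983]
tool_rot: [0.655, 0.755, -0.002, -0.003]
ft_force: [-12.6, -1.2, 11.8]
grip_width: 0.0164
grasp_force: 73.5
```

>>> send_rows --steps "-1 0 0 -0.001 0 0 0;-1 0 0 0 0 0 0;-1 0 0 0 0 0 0;-1 0 0 0 0 0 0;-1 0 0 0 0 0 0"

```text
clock: 18.88
eef_pos: [0.4167, 0.2797, 0.0976]
tool_rot: [0.655, 0.755, -0.002, -0.002]
ft_force: [-11.1, -0.6, 10.7]
grip_width: 0.0157
grasp_force: 73.2
```

>>> send_rows --steps "-1 0.001 0 -0.002 0 0 0;-1 0.001 0 -0.002 0 0 0;-1 0 0 -0.001 0 0 0;-1 0 0 0 0 0 0;-1 0 0 0 0 0 0"

```text
clock: 19.3
eef_pos: [0.419, 0.28, 0.0924]
tool_rot: [0.655, 0.755, -0.002, -0.002]
ft_force: [-7.6, 0.4, 7.4]
grip_width: 0.0164
grasp_force: 74.2
```

```bash
python3 - <<'E'
from h import *
c=grab('wrist');W=cloud(c);e=c['obs']['eef_pos'];print(e,c['obs']['ft_force'])
g=c['frame'].astype(int).sum(2)
for lo in np.arange(.20,.33,.01):
    k=(W[...,0]>.38)&(W[...,0]<.46)&(W[...,2]>.08)&(W[...,2]<.2)&(W[...,1]>=lo)&(W[...,1]<lo+.01)
    if k.sum()>3: q=W[k];print(round(lo,2),k.sum(),q[:,0].min().round(4),q[:,0].max().round(4),np.percentile(q[:,2],[5,50,95]).round(4))
E
```

```text
[0.41903691 0.28002232 0.09244882] [-7.63417487  0.4311873   7.42244091]
0.24 97 0.4142 0.433 [0.098  0.1026 0.1056]
0.25 913 0.4134 0.4324 [0.0998 0.1053 0.1068]
0.26 2335 0.38 0.4308 [0.1027 0.13   0.1387]
0.27 4007 0.38 0.46 [0.1035 0.1297 0.1443]
0.28 10161 0.38 0.46 [0.092  0.1272 0.1534]
0.29 16172 0.3965 0.46 [0.1042 0.1458 0.1614]
0.3 1308 0.4074 0.4356 [0.098  0.1028 0.1063]
```

Bar top reads 0.1055, so its centre is about 0.096 and the lever is at about 1.04 rad: bottom of stroke. Easing back up.

>>> send_rows --steps "-1 -0.0005 0 0.002 0 0 0;-1 -0.0005 0 0.002 0 0 0;-1 -0.001 0 0.002 0 0 0;-1 -0.0047 -0.0007 0.0087 0 0 0;-1 -0.0043 -0.0006 0.009 0 0 0"

```text
clock: 19.77
eef_pos: [0.4083, 0.2785, 0.1158]
tool_rot: [0.655, 0.755, -0.002, -0.002]
ft_force: [-4.7, 1.3, 1.0]
grip_width: 0.0159
grasp_force: 72.1
```

>>> send_rows --steps "-1 -0.0038 -0.0005 0.0092 0 0 0;-1 -0.0033 -0.0005 0.0094 0 0 0;-1 -0.0028 -0.0004 0.0095 0 0 0;-1 -0.0023 -0.0003 0.0097 0 0 0;-1 -0.0018 -0.0003 0.0098 0 0 0"

```text
clock: 20.18
eef_pos: [0.3965, 0.2769, 0.1648]
tool_rot: [0.656, 0.755, 0.0, -0.0]
ft_force: [-4.3, 1.0, 5.0]
grip_width: 0.0161
grasp_force: 67.8
```

>>> send_rows --steps "-1 -0.0013 -0.0002 0.0099 0 0 0;-1 -0.0008 -0.0001 0.0099 0 0 0;-1 -0.0003 0 0.0099 0 0 0;-1 0.0003 0 0.0099 0 0 0;-1 0.0008 0.0001 0.0099 0 0 0"

```text
clock: 20.6
eef_pos: [0.3964, 0.2768, 0.2145]
tool_rot: [0.656, 0.755, 0.001, 0.0]
ft_force: [-0.7, 2.2, -0.1]
grip_width: 0.0158
grasp_force: 64.1
```

>>> send_rows --steps "-1 0.0013 0.0002 0.0099 0 0 0;-1 0.0018 0.0003 0.0098 0 0 0;-1 0.0023 0.0003 0.0097 0 0 0;-1 0.0028 0.0004 0.0095 0 0 0;-1 0.0033 0.0005 0.0094 0 0 0"

```text
clock: 21.02
eef_pos: [0.408, 0.2784, 0.2624]
tool_rot: [0.656, 0.755, 0.0, 0.0]
ft_force: [-2.0, 2.1, -0.2]
grip_width: 0.0162
grasp_force: 60.4
```

>>> send_rows --steps "-1 0.0038 0.0005 0.0092 0 0 0;-1 0.0043 0.0006 0.009 0 0 0;-1 0.0047 0.0007 0.0087 0 0 0;-1 0 0 0 0 0 0;-1 0 0 0 0 0 0"

```text
clock: 21.43
eef_pos: [0.4203, 0.2802, 0.2895]
tool_rot: [0.656, 0.755, 0.001, 0.0]
ft_force: [-4.3, 1.2, 3.8]
grip_width: 0.016
grasp_force: 59.9
```

```bash
python3 - <<'E'
from h import *
c=grab('wrist');W=cloud(c);e=c['obs']['eef_pos'];print(e,c['obs']['ft_force'])
for lo in (.23,.24,.25,.3):
    k=(W[...,0]>.38)&(W[...,0]<.46)&(W[...,2]>.25)&(W[...,2]<.31)&(W[...,1]>=lo)&(W[...,1]<lo+.01)
    if k.sum()>3: q=W[k];print(lo,k.sum(),q[:,0].min().round(4),q[:,0].max().round(4),np.percentile(q[:,2],[5,50,95]).round(4))
E
```

```text
[0.42030134 0.28019428 0.28951281] [-4.34520985  1.21157749  3.77317111]
0.23 33 0.417 0.4354 [0.2854 0.2874 0.291 ]
0.24 700 0.4159 0.4347 [0.2878 0.2931 0.2946]
0.25 837 0.4146 0.4336 [0.2878 0.2931 0.2947]
0.3 1160 0.4087 0.4265 [0.286  0.2908 0.2942]
```

>>> send_rows --steps "-1 0.0005 0 0.001 0 0 0;-1 0 0 0 0 0 0;1 0 0 0 0 0 0;1 0 0 0 0 0 0;1 0 0 0 0 0 0"

```text
clock: 21.9
eef_pos: [0.4214, 0.2798, 0.2896]
tool_rot: [0.656, 0.755, 0.0, 0.001]
ft_force: [0.7, 0.2, 0.6]
grip_width: 0.0518
grasp_force: 0.0
```

>>> send_rows --steps "1 0 0 0 0 0 0;1 0 0 0 0 0 0;1 0 0 0 0 0 0;1 0 0 0.015 0 0 0;1 0 0 0.03 0 0 0"

```text
clock: 22.32
eef_pos: [0.419, 0.279, 0.3313]
tool_rot: [0.656, 0.755, -0.004, -0.001]
ft_force: [0.1, -0.3, 0.5]
grip_width: 0.0855
grasp_force: 0.0
```

>>> send_rows --steps "1 0 0 0.035 0 0 0;1 0 0 0.03 0 0 0;1 0 0 0 0 0 0;1 0 0 0 0 0 0;1 0 0 0 0 0 0"

```text
clock: 22.73
eef_pos: [0.4205, 0.28, 0.399]
tool_rot: [0.656, 0.755, -0.0, 0.0]
ft_force: [0.3, 0.3, -0.9]
grip_width: 0.0857
grasp_force: 0.0
```

```bash
python3 - <<'E'
from h import *
import pickle
c=grab('wrist');W=cloud(c);print(c['obs']['eef_pos'],c['obs']['ft_force'])
k=(W[...,0]>.39)&(W[...,0]<.45)&(W[...,2]>.2)&(W[...,2]<.32)&(W[...,1]>=.25)&(W[...,1]<.28);q=W[k]
print('bar',q.mean(0),np.percentile(q[:,2],95))
s=grab('scene');W=cloud(s);W0=cloud(pickle.load(open('scene.pkl','rb')))
for u,v in((304,196),(402,214),(418,150)): print(u,v,W[v,u].round(3),W0[v,u].round(3))
# die handle on bed
m=(W[...,2]>.038)&(W[...,2]<.058)&(abs(W[...,0]-.605)<.03)&(W[...,1]<.09)&(W[...,1]>-.06);p=W[m]
print(len(p),p.min(0),p.mean(0))
E
```

```text
[0.42052586 0.2800107  0.39898175] [ 0.27078557  0.26020866 -0.94065467]
bar [0.42253154 0.2651266  0.29254335] 0.29496212620516626
304 196 [ 0.435 -0.037  0.031] [ 0.435 -0.037  0.031]
402 214 [0.759 0.093 0.114] [0.759 0.094 0.113]
418 150 [0.641 0.364 0.093] [0.641 0.362 0.095]
117 [ 0.59364355 -0.01499027  0.0380387 ] [0.60804876 0.03550283 0.04509749]
```

```bash
python3 -c "
from workcell import *
print(job_done())"
```

```text
the job is handed in; nothing more can be done
None
```

I handed the job in at about 23 s with no verdict shown; by my measurements the pellet is pressed, the lever is back at rest, the die is under the ram with its handle outward, and the mortar, jar and bottle have not moved.

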